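Call the fitter and point out the pulley without its bush

TASK

Four pulleys are set out on the bench, each with a bush standing on it, but one has been forgotten. Call the fitter by pressing the button on the small call box fully down and letting it come up again; then point at the pulley that has no bush, with the fingertips over its middle, a finger's breadth or two above it and not touching it, hold still there for two seconds and finish while still pointing. Point at no other pulley on the way, and do not touch or move the pulleys, the bushes or the loose things lying around.

Things in the scene. Friction and masses are not known exactly. Their poses are not given: they have to be found in the camera images.
- bare_pulley: the grooved pulley with no bush on it: a white disc 60 mm across with a groove round its rim and a low hub in the middle of its top, 24 mm high over all, lying flat and loose on the bench. Origin: centre of its underside, z up
- pulley_a: a pulley just like the bare one (60 mm across, 24 mm high, loose, origin at the centre of its underside) but with a bush standing on it; tops out at 50 mm above the bench with the bush
- bush_a: loose flanged bronze-coloured bush, 34 mm across and 26 mm high, flange upward, standing on the middle of pulley_a. Origin: centre of its underside, on top of the pulley
- pulley_b: a pulley just like the bare one (60 mm across, 24 mm high, loose, origin at the centre of its underside) but with a bush standing on it; tops out at 50 mm above the bench with the bush
- bush_b: loose flanged bronze-coloured bush, 34 mm across and 26 mm high, flange upward, standing on the middle of pulley_b. Origin: centre of its underside, on top of the pulley
- pulley_c: a pulley just like the bare one (60 mm across, 24 mm high, loose, origin at the centre of its underside) but with a bush standing on it; tops out at 50 mm above the bench with the bush
- bush_c: loose flanged bronze-coloured bush, 34 mm across and 26 mm high, flange upward, standing on the middle of pulley_c. Origin: centre of its underside, on top of the pulley
- call_box: small grey call box, 70 x 70 mm, 35.5 mm high, fixed to the bench, with a small screw at each corner of its lid and one round push button in the middle of its top. Origin: centre of its underside, z up
- call_button_top (a point): middle of the top face of the call button, a black cap 30 mm across in a dark collar on top of the call box, 57.5 mm above the bench; moves down with the cap
- call_button (a joint): travel of the call button in m: 0 up, 0.006 fully down. It is pressed straight down against a spring (about 5 N when fully down, less before) and springs back by itself
- marker: blue and white marker pen, 135 x 17 mm, lying loose among the pulleys; bystander. Origin: centre of its underside
- hex_key: L-shaped hex key, 93 x 35 mm, 6 mm thick, lying loose among the pulleys; bystander. Origin: centre of its underside
- tape_roll: black roll of tape, 62 mm across, 19 mm high, loose; bystander. Origin: centre of its underside
- battery_pack: black tool battery, 99 x 67 mm, 42 mm high, loose; bystander. Origin: centre of its underside
Mind the look-alikes: they are no part of the job. Leave any pink look-alike of the pulley_b alone. What is shaped like the bush_a but green is not meant.

How it is judged:
By the outcome, as a careful person would: the job done as asked, in the order asked, and still so for the second after the job is handed in, with the robot touching nothing.
It also fails if it takes over 35 s, if anything falls off the work surface, if the arm or the gripper's body presses on something with over 40 N, if the wrist force passes 120 N, or if a joint passes its speed limit or range.

ROBOT

A 7-joint arm with a two-finger parallel gripper is mounted at the origin on a cart in front of the work surface, level with it; the furniture and walls round the work are solid. World frame = base frame: x ahead of the robot, y to its left, z up, the work surface at z = 0. Lengths are in m, angles in rad, forces in N, time in s.
With the tool pointing down it reaches from about 0.4 to 0.875 m from the base axis. Payload 4.4 kg.
Tool frame: the origin (TCP) lies between the finger pads, 19 mm behind the fingertips; this is the grasp point; z points along the fingers, y is the line along which they close (so a half turn about z gives the same grasp; the last joint's range is limited). The gripper opens to 85 mm and grips with 20 to 120 N. Pads are 22 mm wide; open, the fingers measure 114 mm over their backs; the gripper's body (76 mm by 85 mm) begins 54 mm behind the grasp point. The pads swing forward as they close: fully open they stand 13 mm farther back than shut.
Start: joints at [1.277, 0.628, 0.038, 1.517, -0.027, 0.996, -0.02], TCP at [0.147, -0.633, 0.25] pointing down, gripper open.
Joint ranges: [-3.06, 3.06], [-0.37, 2.12], [-1.25, 1.32], [0.18, 2.47], [-1.1, 4.24], [0.23, 1.98], [-2.94, 2.94]. Speed limits (rad/s): [2.57, 2.57, 3.14, 3.14, 3.14, 3.14, 3.14].

INTERFACE

Orientations are given as [roll, pitch, yaw] about the fixed x, y, z axes, in that order (R = Rz(yaw) Ry(pitch) Rx(roll)).
In Python, from plant import bot gives the robot as it stands.
- The arm moves only by the tool play_rows, never from a script. Its argument "series" is a list of rows, each a list of 2 entries, a list of its own where there are three numbers: the shift along the tool's x, y, z in mm, then the turn about the tool's z in rad. A call has exactly 5 rows; each row shifts and turns the commanded pose from where the row before left it, along the tool's axes as they then stand; what a row does not reach is not made up. A row lasts 1/12 s, in which the tool goes at most 41.7 mm and 7.16 degrees, less where a joint would pass 70% of its speed; a pose out of reach is approached as far as the arm can. A call with a gripper value outside its range is refused whole. "grip" is the finger opening in mm, from 0 to 85.4, set as the call begins (left out, the last holds). The fingers move at their own pace and stop on an object; the grip force is fixed at half the most. Time passes only in rows, so rows that do not move let the fingers close, or fill a call up. It gives the time, the measured TCP pose, the force, the opening and the grip force at its end, in the units of the state.
- bot.observe(): the state, without advancing time (a new reading comes with each control period).
- bot.read_camera(name): name is "side" or "top"; returns a dict with "color" (420x560x3 uint8, red, green, blue), "z_map" (420x560 float32, m along the optical axis (not along the pixel's ray), 0 where there is no reading), "fx", "fy", "cx", "cy" (pixels), "xyz" and "orientation" of the camera in the world. Camera axes: x right, y down, z forward; pixel columns grow to the right and rows downward; lengths in m; the calibration is good to about 2 mm. A picture is of the moment at which its call begins.
- bot.sign_off(): hands the job in; it is judged then, once.
The state is a dict: "time_s": time; "qpos": joint angles; "dq": joint speeds; "joint_efforts": joint torques, N m; "ee_pos": TCP position; "tool_rot": TCP orientation; "contact_force": force on the tool from outside, world axes, zero at the start; "moment": the same for the moment, N m; "opening": finger opening in m; "grasp_force": force on a finger pad.
Only numpy, scipy, OpenCV 4.12 (cv2) and the standard library are available. Lean on these libraries where they do the work, as an engineer would, in place of code of your own. Each camera call takes 0.05 s, during which the arm holds its last target. There are 200 camera calls.

## Working session

There is one attempt and no reset: what is moved stays moved. The work goes in short steps, Python scripts to look and compute and a tool call to move; the robot and the scene stay as the last step left them, time stands still between calls to the robot, and variables do not carry over. Pictures are saved under pics/ and viewed, at most 10 in all, crops included, and the job is handed in when it is done.

Besides the shell and the picture viewer there is one more tool, called after "Request:" as a command line: name --argument value ..., lists and objects as JSON in quotes. play_rows: Moves the arm, as the interface text tells. Its arguments: {"type":"object","properties":{"series":{"type":"array"},"grip":{"type":"number"}},"required":["series"]}

```bash
mkdir -p pics; cat > h.py <<'E'
import numpy as np,cv2
from scipy.spatial.transform import Rotation as R
from plant import bot
def cam(n,save=None):
    c=bot.read_camera(n)
    if save: cv2.imwrite(f'pics/{save}.png',c['color'][:,:,::-1])
    return c
def rot(o):
    o=np.array(o)
    return o if o.shape==(3,3) else (R.from_quat(o) if o.size==4 else R.from_euler('xyz',o)).as_matrix()
def cloud(c):
    z=c['z_map'];v,u=np.indices(z.shape)
    p=np.stack([(u-c['cx'])/c['fx']*z,(v-c['cy'])/c['fy']*z,z],-1)
    return p@rot(c['orientation']).T+np.array(c['xyz'])
def ray(c,u,v,h):
    d=rot(c['orientation'])@np.array([(u-c['cx'])/c['fx'],(v-c['cy'])/c['fy'],1]);o=np.array(c['xyz'])
    return o+d*(h-o[2])/d[2]
E
python3 - <<'E'
from h import *
for n in('top','side'):
    c=cam(n,n+'1');print(n,c['xyz'],c['orientation'],c['fx'])
    P=cloud(c);print(P[::105,::140].round(3).tolist())
print(bot.observe())
E
```

```text
top [0.34049587 0.0726893  1.1438838 ] [-2.98550776 -0.01296299 -1.58359725] 488.39128234911385
[[[0.936, 0.632, 0.202], [0.809, 0.285, 0.401], [0.808, 0.055, 0.401], [0.959, -0.259, 0.159]], [[0.786, 0.732, -0.001], [0.783, 0.391, 0.001], [0.77, 0.05, 0.027], [0.777, -0.295, 0.002]], [[0.527, 0.713, -0.003], [0.524, 0.384, -0.001], [0.52, 0.053, 0.001], [0.51, -0.269, 0.039]], [[0.241, 1.182, -0.901], [0.233, 0.617, -0.912], [0.226, 0.043, -0.898], [0.217, -0.535, -0.907]]]
side [0.24944774 0.88074999 0.80037098] [-2.28857669e+00  2.63813191e-03 -2.80260572e+00] 534.1974259139666
[[[0.869, 0.315, 0.533], [0.853, 0.014, 0.431], [0.937, -0.974, 0.082], [0.47, -1.322, 0.017]], [[0.949, 0.315, 0.353], [0.794, 0.159, 0.296], [0.731, -0.405, -0.003], [0.344, -0.536, -0.001]], [[0.958, 0.389, 0.183], [0.841, 0.172, 0.037], [0.57, 0.034, -0.0], [0.296, -1.139, -0.899]], [[0.961, 0.479, -0.002], [0.678, 0.432, 0.061], [0.47, 0.309, -0.001], [0.198, -0.521, -0.907]]]
{'time_s': 0.1, 'qpos': array([ 1.27722608,  0.62925574,  0.03848742,  1.51829002, -0.02701734,
        0.99631518, -0.0200037 ]), 'dq': array([ 0.00213668, -0.0037015 ,  0.00128298, -0.00408183, -0.00090789,
       -0.00081145, -0.0004764 ]), 'joint_efforts': array([ 2.81938999e-03, -5.64529824e+01,  1.22990303e+00, -1.93972528e+01,
        1.11767859e-02,  5.44127353e-03,  3.34893423e-05]), 'ee_pos': array([ 0.14666097, -0.63267866,  0.2491734 ]), 'tool_rot': array([-3.13984374e+00,  2.90087941e-05,  2.27722124e-01]), 'contact_force': array([-0.45684175,  0.32335851,  1.14319285]), 'moment': array([0.0195575 , 0.0404858 , 0.03213185]), 'grasp_force': 0.0, 'opening': 0.08539939330658172}
```

View pics/top1.png

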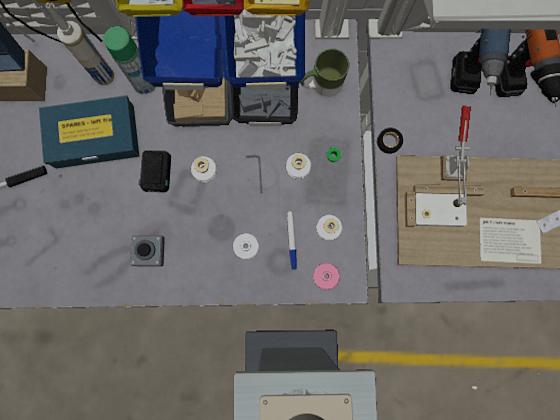

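View pics/side1.png

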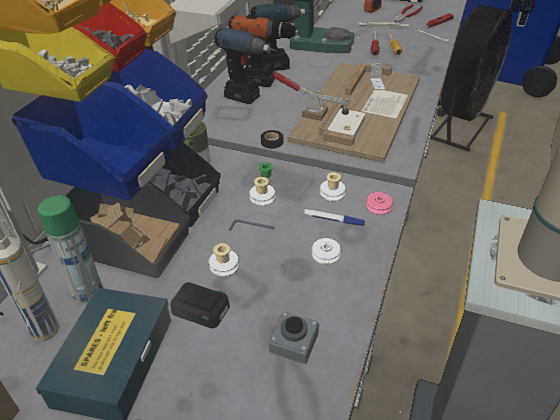

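The top view shows the bare pulley at about (246,246) and the call box button at (147,250). Bushed pulleys are at (203,168), (298,165) and (329,227), with the pink look-alike at (326,277) and a green bush at (334,154). The side view agrees: bare pulley (326,250), button (294,326).

```bash
python3 - <<'E'
from h import *
t=cam('top');s=cam('side');hsv=cv2.cvtColor(t['color'],cv2.COLOR_RGB2HSV)
P=cloud(t);Q=cloud(s)
def blob(name,c,m,u,v,h,r=28):
    k=np.zeros(m.shape,np.uint8);cv2.circle(k,(u,v),r,1,-1)
    n,l,st,ce=cv2.connectedComponentsWithStats((m&(k>0)).astype(np.uint8))
    i=1+np.argmax(st[1:,4]);x,y=ce[i];z=cloud(c)[l==i]
    print(name,ce[i].round(1),st[i,2:],ray(c,x,y,h).round(4),'z med/max',np.median(z[:,2]).round(4),z[:,2].max().round(4))
for c,n,pu,bu in((t,'top',(246,246),(145,249)),(s,'side',(326,250),(294,326))):
    hs=cv2.cvtColor(c['color'],cv2.COLOR_RGB2HSV);C=cloud(c)
    blob(n+' pulley',c,(hs[...,2]>175)&(hs[...,1]<60),*pu,.02,20)
    blob(n+' cap z>.05',c,C[...,2]>.052,*bu,.0575,20)
    blob(n+' cap dark',c,hs[...,2]<45,*bu,.0565,20)
    blob(n+' pulley z',c,(C[...,2]>.012),*pu,.02,20)
# tall things along the area
m=(P[...,2]>.1)&(P[...,0]<.75)&(P[...,0]>.3);print('tall',P[m].min(0) if m.any() else None)
E
```

```text
top pulley [245.  245.5] [ 25  25 413] [0.4349 0.1347 0.02  ] z med/max 0.0205 1.1439
top cap z>.05 [143. 249.] [ 13  13 142] [0.4266 0.3585 0.0575] z med/max 0.0575 1.1439
top cap dark [143.5 249.4] [ 14  13 137] [0.4259 0.3576 0.0565] z med/max 0.0574 1.1439
top pulley z [245.3 245.5] [ 26  26 517] [0.4348 0.1338 0.02  ] z med/max 0.0204 1.1439
side pulley [325.4 250.3] [ 28  25 535] [0.4325 0.1406 0.02  ] z med/max 0.0197 0.8004
side cap z>.05 [294.  323.9] [ 17  16 215] [0.425  0.3597 0.0575] z med/max 0.0572 0.8004
side cap dark [294.  329.1] [16 12 49] [0.4217 0.3692 0.0565] z med/max 0.0533 0.8004
side pulley z [326.2 248.5] [ 29  22 512] [0.4324 0.1352 0.02  ] z med/max 0.0201 0.8004
tall [ 0.34049587 -0.53393179  0.10005789]
```

Request:
play_rows --grip 0 --series '[[[0,0,-30],0.114],[[0,0,-35],0.114],[[30,-20,-10],0],[[30,-20,-10],0],[[30,-20,-10],0]]'

```text
time_s: 0.62
ee_pos: [0.2373, -0.5727, 0.3457]
tool_rot: [3.141, -0.0, -0.002]
contact_force: [1.1, -0.5, 0.3]
opening: 0.0257
grasp_force: 0.0
```

Request:
play_rows --series '[[[35,-20,0],0],[[35,-20,0],0],[[35,-20,0],0],[[35,-20,0],0],[[35,-20,0],0]]'

```text
time_s: 1.03
ee_pos: [0.4132, -0.4719, 0.345]
tool_rot: [-3.141, 0.0, -0.0]
contact_force: [0.6, -0.5, 0.4]
opening: -0.0001
grasp_force: 0.0
```

Request:
play_rows --series '[[[14,-37,0],0],[[14,-37,0],0],[[14,-37,0],0],[[14,-37,0],0],[[14,-37,0],0]]'

```text
time_s: 1.45
ee_pos: [0.4822, -0.2864, 0.3449]
tool_rot: [-3.141, 0.0, -0.0]
contact_force: [1.0, 0.5, 0.6]
opening: -0.0001
grasp_force: 0.0
```

Request:
play_rows --series '[[[14,-37,0],0],[[14,-37,0],0],[[14,-37,0],0],[[14,-37,0],0],[[10,-38,0],0]]'

```text
time_s: 1.87
ee_pos: [0.5486, -0.1004, 0.345]
tool_rot: [3.142, -0.001, -0.0]
contact_force: [0.8, -0.2, 0.1]
opening: -0.0003
grasp_force: 0.0
```

Request:
play_rows --series '[[[0,-38,0],0],[[0,-38,0],0],[[0,-38,0],0],[[0,-38,0],0],[[0,-38,0],0]]'

```text
time_s: 2.28
ee_pos: [0.5476, 0.0894, 0.345]
tool_rot: [3.141, 0.0, -0.0]
contact_force: [1.1, 0.3, -0.5]
opening: 0.0001
grasp_force: 0.0
```

Request:
play_rows --series '[[[-15,-34,0],0],[[-15,-34,0],0],[[-15,-34,0],0],[[-15,-34,0],0],[[-15,-34,0],0]]'

```text
time_s: 2.7
ee_pos: [0.4719, 0.2591, 0.345]
tool_rot: [3.141, 0.0, -0.0]
contact_force: [1.5, 0.1, 0.3]
opening: -0.0
grasp_force: 0.0
```

Request:
play_rows --series '[[[-15,-34,10],0],[[-15,-34,20],0],[[-16,-32,30],0],[[0,0,40],0],[[0,0,40],0]]'

```text
time_s: 3.12
ee_pos: [0.4276, 0.3571, 0.208]
tool_rot: [-3.138, -0.002, 0.005]
contact_force: [1.0, -1.6, -0.4]
opening: -0.0003
grasp_force: 0.0
```

Request:
play_rows --series '[[[0,0,40],0],[[0,0,30],0],[[0,0,15],0],[[0,0,0],0],[[0,0,0],0]]'

```text
time_s: 3.53
ee_pos: [0.4287, 0.3537, 0.123]
tool_rot: [3.141, 0.001, -0.0]
contact_force: [0.1, 0.7, 0.6]
opening: 0.0001
grasp_force: 0.0
```

```bash
python3 - <<'E'
from h import *
s=cam('side');t=cam('top')
a=cv2.resize(s['color'][240:370,230:370],None,fx=4,fy=4);b=cv2.resize(t['color'][185:315,75:215],None,fx=4,fy=4)
i=np.hstack([a,b]);i=cv2.resize(i,(800,371));cv2.imwrite('pics/near.png',i[:,:,::-1]);print(bot.observe()['ee_pos'])
E
```

```text
[0.42979905 0.35459017 0.12483135]
```

View pics/near.png

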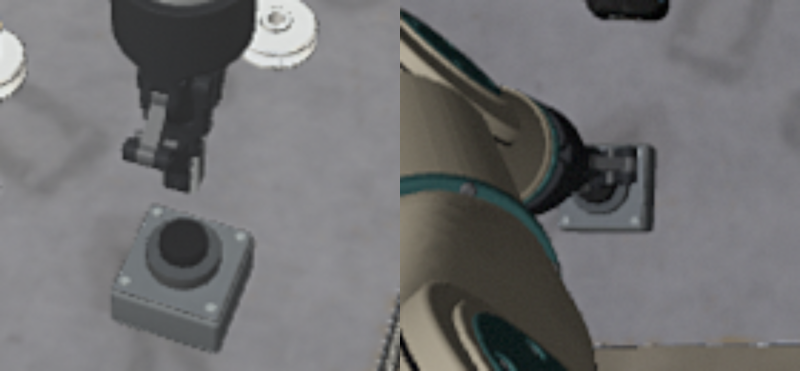

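Fingertips (left panel ~(183,188)) hang about 47 mm above the cap (185,240), nearly centred.

Request:
play_rows --series '[[[-3,-4,20],0],[[0,0,20],0],[[0,0,5],0],[[0,0,3],0],[[0,0,0],0]]'

```text
time_s: 4.05
ee_pos: [0.4263, 0.3579, 0.0763]
tool_rot: [-3.141, -0.001, -0.001]
contact_force: [-1.6, 0.0, 0.9]
opening: 0.0001
grasp_force: 0.6
```

Request:
play_rows --series '[[[0,0,2],0],[[0,0,2],0],[[0,0,0],0],[[0,0,0],0],[[0,0,0],0]]'

```text
time_s: 4.47
ee_pos: [0.4266, 0.3583, 0.0721]
tool_rot: [-3.14, -0.001, -0.0]
contact_force: [0.4, 0.5, 2.9]
opening: -0.0003
grasp_force: 1.9
```

Request:
play_rows --series '[[[0,0,1],0],[[0,0,1],0],[[0,0,0],0],[[0,0,0],0],[[0,0,0],0]]'

```text
time_s: 4.88
ee_pos: [0.4267, 0.3583, 0.0702]
tool_rot: [-3.141, -0.001, -0.0]
contact_force: [0.4, -1.1, 9.0]
opening: 0.0002
grasp_force: 4.5
```

Request:
play_rows --series '[[[0,0,1],0],[[0,0,0],0],[[0,0,0],0],[[0,0,0],0],[[0,0,0],0]]'

```text
time_s: 5.3
ee_pos: [0.4267, 0.3583, 0.0701]
tool_rot: [-3.14, -0.002, -0.0]
contact_force: [-1.1, -1.9, 16.6]
opening: 0.0001
grasp_force: 8.3
```

The cap bottomed out (5 N, then 16 N with no further travel). Release and move to the bare pulley.

Request:
play_rows --series '[[[0,0,-10],0],[[0,0,-25],0],[[0,0,-35],0],[[0,0,-30],0],[[0,0,0],0]]'

```text
time_s: 5.72
ee_pos: [0.4282, 0.3601, 0.1735]
tool_rot: [-3.135, -0.007, -0.0]
contact_force: [0.3, -0.1, -0.1]
opening: -0.0001
grasp_force: 0.0
```

```bash
python3 - <<'E'
from h import *
s=cam('side');P=cloud(s);print('cap z',np.median(P[318:328,289:299,2]),bot.observe()['ee_pos'])
E
```

```text
cap z 0.057666908715956144 [0.42725799 0.35916536 0.17117682]
```

Request:
play_rows --series '[[[1,37,0],0],[[1,37,0],0],[[1,37,0],0],[[1,37,0],0],[[1,37,0],0]]'

```text
time_s: 6.18
ee_pos: [0.4296, 0.1708, 0.1673]
tool_rot: [3.14, 0.003, 0.0]
contact_force: [0.2, -0.2, 0.6]
opening: -0.0
grasp_force: 0.0
```

Request:
play_rows --series '[[[2,25,0],0],[[0,13,0],0],[[0,0,15],0],[[0,0,15],0],[[0,0,0],0]]'

```text
time_s: 6.6
ee_pos: [0.4306, 0.1336, 0.1358]
tool_rot: [3.139, 0.006, -0.001]
contact_force: [0.2, -0.6, 0.4]
opening: 0.0001
grasp_force: 0.0
```

Cap is back up (57.7 mm). Descend to tips at about 46 mm (TCP 65 mm).

Request:
play_rows --series '[[[2,0,25],0],[[0,0,25],0],[[0,0,15],0],[[0,0,5],0],[[0,0,0],0]]'

```text
time_s: 7.02
ee_pos: [0.4337, 0.1347, 0.0673]
tool_rot: [3.14, 0.003, 0.0]
contact_force: [-0.9, 0.6, -0.0]
opening: -0.0
grasp_force: 0.0
```

```bash
python3 - <<'E'
from h import *
s=cam('side');t=cam('top')
a=cv2.resize(s['color'][150:300,240:400],None,fx=2.5,fy=2.5);b=cv2.resize(t['color'][170:320,165:325],None,fx=2.5,fy=2.5)
cv2.imwrite('pics/point.png',np.hstack([a,b])[:,:,::-1]);o=bot.observe();print(o['ee_pos'],o['time_s'],o['contact_force'])
E
```

```text
[0.4349246  0.13508885 0.06884033] 7.1167 [-0.57598917 -0.72371615  0.26914428]
```

View pics/point.png

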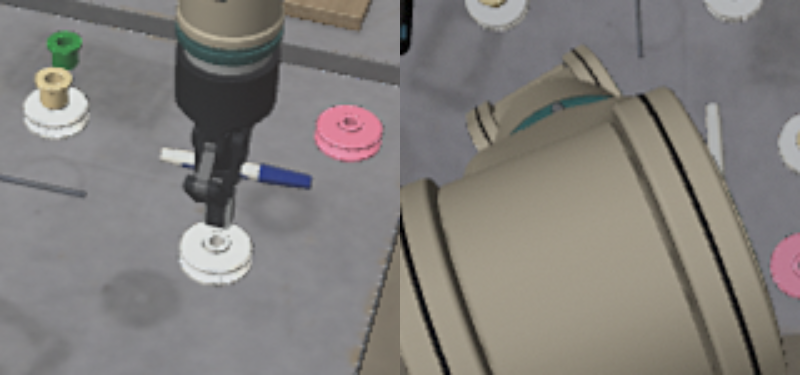

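Fingertips (217,222) hang centred over the bare pulley's hub (217,241) with a clear gap. Lower slightly and hold.

Request:
play_rows --series '[[[0,0,3],0],[[0,0,0],0],[[0,0,0],0],[[0,0,0],0],[[0,0,0],0]]'

```text
time_s: 7.53
ee_pos: [0.4351, 0.1349, 0.0659]
tool_rot: [-3.141, -0.001, -0.0]
contact_force: [-0.7, 0.7, 0.5]
opening: -0.0002
grasp_force: 0.0
```

Request:
play_rows --series '[[[0,0,0],0],[[0,0,0],0],[[0,0,0],0],[[0,0,0],0],[[0,0,0],0]]'

```text
time_s: 7.95
ee_pos: [0.4349, 0.1348, 0.0655]
tool_rot: [3.142, 0.0, -0.0]
contact_force: [-1.3, -0.2, -0.4]
opening: -0.0002
grasp_force: 0.0
```

Request:
play_rows --series '[[[0,0,0],0],[[0,0,0],0],[[0,0,0],0],[[0,0,0],0],[[0,0,0],0]]'

```text
time_s: 8.37
ee_pos: [0.4349, 0.1349, 0.0655]
tool_rot: [-3.142, -0.0, -0.0]
contact_force: [-0.1, 0.1, -0.1]
opening: -0.0
grasp_force: 0.0
```

Request:
play_rows --series '[[[0,0,0],0],[[0,0,0],0],[[0,0,0],0],[[0,0,0],0],[[0,0,0],0]]'

```text
time_s: 8.78
ee_pos: [0.4349, 0.1348, 0.0655]
tool_rot: [3.142, -0.0, -0.0]
contact_force: [0.2, -0.2, 0.3]
opening: 0.0001
grasp_force: 0.0
```

Request:
play_rows --series '[[[0,0,0],0],[[0,0,0],0],[[0,0,0],0],[[0,0,0],0],[[0,0,0],0]]'

```text
time_s: 9.2
ee_pos: [0.4349, 0.1348, 0.0655]
tool_rot: [3.142, 0.0, -0.0]
contact_force: [-0.3, -0.5, -0.3]
opening: -0.0002
grasp_force: 0.0
```

Request:
play_rows --series '[[[0,0,0],0],[[0,0,0],0],[[0,0,0],0],[[0,0,0],0],[[0,0,0],0]]'

```text
time_s: 9.62
ee_pos: [0.4349, 0.1348, 0.0655]
tool_rot: [3.142, 0.0, -0.0]
contact_force: [0.1, 0.2, -0.5]
opening: -0.0003
grasp_force: 0.0
```

Request:
play_rows --series '[[[0,0,0],0],[[0,0,0],0],[[0,0,0],0],[[0,0,0],0],[[0,0,0],0]]'

```text
time_s: 10.03
ee_pos: [0.4349, 0.1348, 0.0655]
tool_rot: [3.142, -0.0, -0.0]
contact_force: [-0.3, 0.1, -0.5]
opening: 0.0001
grasp_force: 0.0
```

```bash
python3 -c "
from plant import bot
print(bot.observe()['ee_pos']);print(bot.sign_off())"
```

```text
[0.43492639 0.13483242 0.06550869]
the job is handed in; nothing more can be done
None
```

I pressed the call button fully down and it came back up, then pointed at the bare pulley with the fingertips about 22 mm above its hub, held still for over 2 s, and handed the job in at about 10 s while still pointing.

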